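# Seat a keyed drive shaft in a pulley hub against its ejector

### The job

Take the keyed drive shaft (square head) out of the rack and push its nose into the bore of the pulley hub on the stand, turning it until the key slips into the keyway. Keep pushing against the spring ejector until the shaft's flange is fully home on the hub face, and finish like that: still gripping the shaft and pressing it home, not letting go. Leave the plain shaft and the other things on the bench where they are.

Things in the scene. Friction and masses are not known exactly. Their poses are not given: they have to be found in the camera images.
- shaft: Keyed steel drive shaft, loose, 0.32 to 0.48 kg, hanging upright by its flange in one rack hole. Origin at the nose tip on the axis, z up. Conical nose 13 to 20 mm diameter over z 0 to 6 mm; journal 20 mm diameter up to a round flange, 52 mm diameter, z 40 to 48 mm. Its x axis points to the key's side; at the start within 0.6 rad of world +x.
- head (a point): Centre of the shaft's square head, on its axis, 68 mm above the nose tip; axes as the shaft's. Head 24 x 24 mm, z 48 to 88 mm of the shaft, faces square to its x and y: grip across either pair of faces; fingertips may bear on the flange top below. A small dowel (5 mm across, 5 mm high) on the flange top, 21 mm from the axis, marks the key's side.
- key (a point): Lower outer edge of the shaft's one key, 15 mm from the axis along the shaft's +x and 14 mm above the nose tip; axes as the shaft's. The key is 6 mm wide, stands out to 15 mm from the axis and runs from z 14 to 40 mm of the shaft.
- shoulder (a point): Point on the shaft axis at the underside of the flange, 40 mm above the shaft's origin; axes as the shaft's.
- hub_mouth (a point): Centre of the bore's mouth in the hub's flat top face, 65 mm above the bench, z up; axes are the stand's, not the hub's. Bore 22 mm diameter, straight, no chamfer. One keyway, 9 mm wide, reaching 16 mm from the axis, full depth, open and visible at the top face. No pose reports its direction: it lies within 0.6 rad either side of this point's +x.
- hub_foot (a point): Bore axis at the top of the stand's base plate, 53 mm below the mouth; same axes. Base: grey, 130 x 130 x 12 mm, fixed. The aluminium hub on it is fixed and cannot turn: boss 60 mm diameter; dark belt rim 100 mm diameter, its top 47 mm above the bench. Off the keyway, the nose enters 14 mm, then the key rests on the hub face; within about 0.1 rad of the keyway it drops in.
- ejector (a joint): Spring-loaded brass plunger (17 mm diameter) at the bottom of the bore, pushed down by the shaft's nose, in m: 0 at rest, when its top is 30 mm below the mouth; 0.010 with the shaft fully home. It pushes up with about 7 N at 0 and 11 N at 0.010, more than the shaft's weight, so a shaft let go rises about 10 mm.
- rack: Grey plastic block 90 x 220 x 55 mm (x, y, z) fixed to the bench, origin at the centre of its underside; two upright 34 mm holes at 65 mm either side of the centre along its y. The keyed shaft hangs in either of them, the plain one in the other. Rack and stand may change sides of the bench.
- plain_shaft: Plain shaft without key, in the other rack hole: same nose, journal and flange, but a round head 22 mm diameter from z 48 to 76 mm. Origin at the nose tip, z up. Not to be moved.
- wrench: Steel wrench 170 mm long lying on the bench beyond the work. Origin at its underside. Not to be moved.
- grease_jar: White jar, 60 mm diameter, 65 mm high, standing; origin at the centre of its underside. Not to be moved.
- injector: Dark steel injector body, 28 mm diameter, 95 mm high, standing; origin at the centre of its underside. Not to be moved.
Not all that is in view belongs to the job. What is shaped like the shaft but green or yellow is not meant.

How it is judged:
On the way, in this order (a step that is already met when the one before it is completed fails the run):
1. the keyed shaft is gripped and lifted clear of the rack (height (world z) of shaft above 0.06 m and contact force between the fingers and shaft above 1 N), for 0.1 s.
2. its nose has entered the hub's bore (horizontal distance between shaft and hub_mouth below 0.004 m and z of shaft in the frame of hub_mouth below -0.006 m), for 0.1 s.
At the end, for the whole second after the job is handed in: Flange within 2 mm of the hub face, shaft axis within 3 mm of the bore's and 0.06 rad of upright, ejector pressed down over 8 mm, shaft still (under 20 mm/s) and gripped by its head: fingers press it with over 2 N, grasp point within 30 mm of the head's centre (z of shoulder in the frame of hub_mouth below 0.002 m and horizontal distance between shoulder and hub_mouth below 0.003 m and angle between shaft's own z axis and vertical below 0.06 rad and value of joint ejector above 0.008 m and contact force between the fingers and shaft above 2 N and linear speed of shaft below 0.02 m/s and distance between the grasp point and head below 0.03 m); the arm keeps its last pose, push and grip.
It fails at once if the plain shaft is moved by more than 20 mm (distance of plain_shaft from where it was at the start of the episode above 0.02 m).
It fails at once if the wrench, jar or injector is moved by more than 20 mm (distance of any of wrench, grease_jar, injector from where it was at the start of the episode above 0.02 m).
It also fails if it takes over 61 s, if anything falls off the work surface, if the arm or the gripper's body presses on something with over 40 N, if the wrist force passes 120 N, or if a joint passes its speed limit or range.

### The arm

A 6-joint arm with a two-finger parallel gripper is mounted at the origin on the work surface. World frame = base frame: x ahead of the robot, y to its left, z up, the work surface at z = 0. Lengths are in m, angles in rad, forces in N, time in s.
With the tool pointing down it reaches from about 0.375 to 0.9 m from the base axis. Payload 3.1 kg.
Tool frame: the origin (TCP) lies at the very end of the fingers, on their centre line; the grasp point (between the pads) lies 19 mm behind it (grip_depth is the distance from the TCP to the grasp point, in m); z points along the fingers, y is the line along which they close (so a half turn about z gives the same grasp; the last joint's range is limited). The gripper opens to 85 mm and grips with 20 to 120 N. Pads are 22 mm wide; open, the fingers measure 114 mm over their backs; the gripper's body (76 mm by 85 mm) begins 54 mm behind the grasp point. The pads swing forward as they close: fully open they stand 13 mm farther back than shut.
Start: joints at [1.044, 0.527, 1.433, -0, 1.181, -0.178], TCP at [0.214, 0.587, 0.231] pointing down, gripper open.
Joint ranges: [-3.08, 3.08], [-0.75, 2.2], [0.22, 2.44], [-1.43, 4.57], [0, 2.65], [-2.85, 2.85]. Speed limits (rad/s): [2.79, 2.79, 3.14, 3.14, 3.14, 3.14].

### API

Orientations are given as a unit quaternion [x, y, z, w].
In Python, from station import * gives the robot as it stands.
- The arm moves only by the tool apply_moves, never from a script. Its argument "plan" is a list of rows, each a list of 7 numbers: the shift along the tool's x, y, z in m, then the turn, a rotation vector about the tool's x, y, z in rad, then the gripper command: -1 is fully open, 1 is shut, values between are in proportion. In form: [[dx, dy, dz, wx, wy, wz, jaw], ...]. A call has 1 to 8 rows; each row shifts and turns the commanded pose from where the row before left it, along the tool's axes as they then stand; what a row does not reach is not made up. A row lasts 1/8 s, in which the tool goes at most 62.5 mm and 10.7 degrees, less where a joint would pass 70% of its speed; a pose out of reach is approached as far as the arm can. A call is refused whole if a number of a shift passes 0.0625 or a number of a turn 0.188, either way. A call with a gripper value outside its range is refused whole. The fingers move at their own pace and stop on an object; "force" is the grip in N (left out, the last holds). Time passes only in rows, so rows that do not move let the fingers close. It gives the time, the measured TCP pose, the force, the opening and the grip force at its end, in the units of the state.
- sense(): the state, without advancing time (a new reading comes with each control period).
- snapshot(name): name is "scene" or "top" or "wrist"; returns the picture (480x640x3 uint8, red, green, blue); there is no depth.
- calibration(name): a dict with "camera_matrix" (3x3 intrinsics, pixels), "k1" (the pictures are not rectified: a ray, as slopes to the right and down, at radius r is drawn at 1 + k1 r^2 times it, then the intrinsics apply), "R" (3x3) and "t" (3): a world point X has camera coordinates R X + t; the wrist camera has in their place "mount" (4x4, takes a point from camera to tool coordinates, whose origin is the TCP and whose axes are the flange's). Camera axes: x right, y down, z forward; pixel columns grow to the right and rows downward; lengths in m; the calibration is good to about 2 mm. A picture is of the moment at which its call begins: read the wrist's pose just before it. calibration takes no time and is no camera call.
- sign_off(): hands the job in; it is judged then, once.
The state is a dict: "t": time; "q": joint angles; "qd": joint speeds; "tau": joint torques, N m; "tcp_pos": TCP position; "tool_rot": TCP orientation; "force": force on the tool from outside, world axes, zero at the start; "ft_torque": the same for the moment, N m; "finger_gap": opening from 0.0 (shut) to 1.0 (fully open); "gripper_force": force on a finger pad.
Only numpy, scipy, OpenCV 4.12 (cv2) and the standard library are available. Lean on these libraries where they do the work, as an engineer would, in place of code of your own. Each camera call takes 0.05 s, during which the arm holds its last target. There are 200 camera calls.

## Working session

There is one attempt and no reset: what is moved stays moved. The work goes in short steps, Python scripts to look and compute and a tool call to move; the robot and the scene stay as the last step left them, time stands still between calls to the robot, and variables do not carry over. Pictures are saved under pics/ and viewed, at most 10 in all, crops included, and the job is handed in when it is done.

Besides the shell and the picture viewer there is one more tool, called after "Request:" as name(argument=value, ...), one argument or row to a line, values as JSON. apply_moves: Moves the arm, as the interface text tells. Its arguments: {"type":"object","properties":{"plan":{"type":"array"},"force":{"type":"number"}},"required":["plan"]}

```bash
mkdir -p pics; cat > h.py <<'E'
from station import *
import numpy as np, cv2
from scipy.spatial.transform import Rotation as Ro
def cam(name):
    c=calibration(name)
    if name!="wrist": return c,np.array(c["R"]),np.array(c["t"])
    s=sense(); T=np.eye(4); T[:3,:3]=Ro.from_quat(s["tool_rot"]).as_matrix(); T[:3,3]=s["tcp_pos"]
    W=T@np.array(c["mount"]); R=W[:3,:3].T
    return c,R,-R@W[:3,3]
def pix2plane(cm,u,v,z):
    c,R,t=cm; K=np.array(c["camera_matrix"])
    d=cv2.undistortPointsIter(np.array([[[u,v]]],float),K,np.array([c["k1"],0,0,0,0.]),None,None,(3,50,1e-10))[0,0]
    o=-R.T@t; r=R.T@np.array([d[0],d[1],1]); return o+r*(z-o[2])/r[2]
def proj(cm,X):
    c,R,t=cm
    return cv2.projectPoints(np.array(X,float).reshape(-1,3),cv2.Rodrigues(R)[0],t,np.array(c["camera_matrix"]),np.array([c["k1"],0,0,0,0.]))[0][:,0]
def save(n,im): cv2.imwrite("pics/"+n,cv2.cvtColor(im,cv2.COLOR_RGB2BGR))
E
python3 - <<'E'
from h import *
np.set_printoptions(precision=4,suppress=True)
save("top0.png",snapshot("top")); save("scene0.png",snapshot("scene"))
for n in("top","wrist","scene"): print(n,calibration(n))
print(sense())
E
```

```text
top {'camera_matrix': array([[447.1069,   0.    , 315.6916],
       [  0.    , 447.1069, 247.0502],
       [  0.    ,   0.    ,   1.    ]]), 'k1': -0.022598004753873153, 'R': array([[ 0.0273, -0.9996, -0.0018],
       [-0.9897, -0.0268, -0.1404],
       [ 0.1403,  0.0056, -0.9901]]), 't': array([-0.069 ,  0.5628,  0.9198])}
wrist {'camera_matrix': array([[374.3373,   0.    , 318.3732],
       [  0.    , 374.3373, 240.18  ],
       [  0.    ,   0.    ,   1.    ]]), 'k1': -0.0238546352786078, 'mount': array([[-0.0001, -0.9643, -0.265 ,  0.0676],
       [ 1.    ,  0.0001, -0.0008, -0.0011],
       [ 0.0008, -0.265 ,  0.9643, -0.1432],
       [ 0.    ,  0.    ,  0.    ,  1.    ]])}
scene {'camera_matrix': array([[504.0772,   0.    , 317.2616],
       [  0.    , 504.0772, 241.0246],
       [  0.    ,   0.    ,   1.    ]]), 'k1': -0.11319581711466063, 'R': array([[ 0.6105,  0.792 , -0.0094],
       [ 0.5768, -0.4527, -0.68  ],
       [-0.5428,  0.4097, -0.7331]]), 't': array([-0.2673, -0.2781,  1.2499])}
{'t': 0.1, 'q': array([ 1.0435,  0.5284,  1.4338, -0.    ,  1.1814, -0.1785]), 'qd': array([-0.0004, -0.0007, -0.0026,  0.0004, -0.0011,  0.0002]), 'tau': array([  0.0004, -44.3303, -17.8586,  -0.0002,   0.0039,   0.    ]), 'tcp_pos': array([0.2133, 0.5868, 0.2304]), 'tool_rot': array([ 0.1735,  0.9848, -0.0009, -0.0003]), 'force': array([-0.1658,  0.1908, -0.0833]), 'ft_torque': array([0.0166, 0.0272, 0.0259]), 'gripper_force': 0.0, 'finger_gap': 0.9995214875259133}
```

View pics/top0.png

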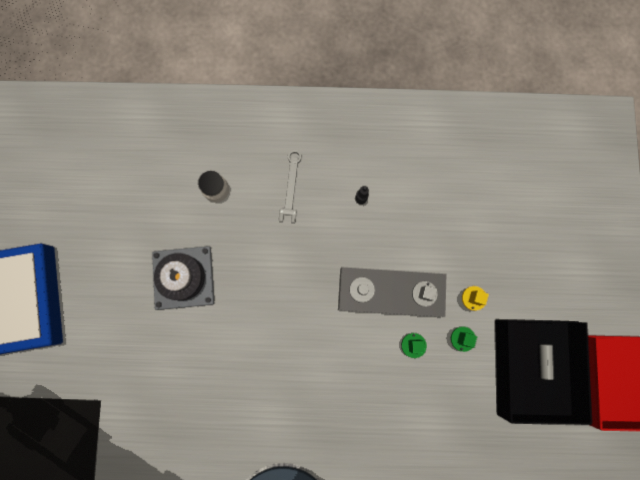

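View pics/scene0.png

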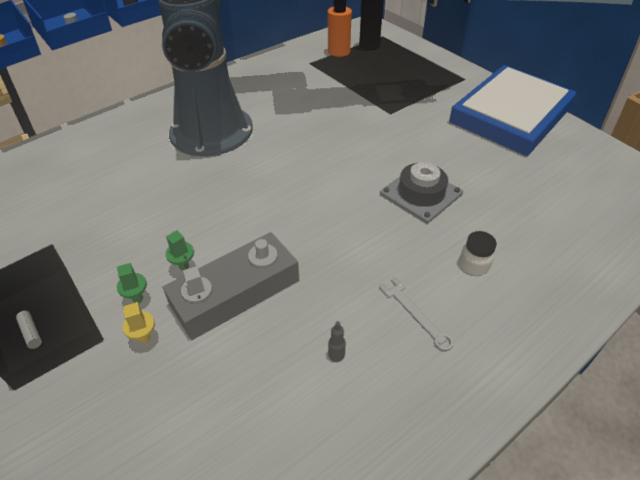

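Candidates in top view: steel square head in the rack (426,293); plain round-head shaft (362,290); green decoys (414,345) and (463,338); yellow decoy (475,298); and a steel cylinder in the tray (547,362). I choose the one at (426,293). The hub is at about (178,276).

```bash
python3 - <<'E'
from h import *
np.set_printoptions(precision=4,suppress=True)
im=cv2.imread("pics/top0.png")
a=cv2.resize(im[263:323,396:456],(400,400),interpolation=cv2.INTER_CUBIC);b=cv2.resize(im[246:306,146:206],(400,400),interpolation=cv2.INTER_CUBIC)
cv2.imwrite("pics/crop0.png",np.hstack([a,b]))
c=cam("top")
print(pix2plane(c,426,293,.063),pix2plane(c,362,290,.063),pix2plane(c,178,276,.065))
for p in [(341,268),(446,274),(445,317),(339,311)]: print(pix2plane(c,*p,.055))
E
```

```text
[ 0.4715 -0.2841  0.063 ] [ 0.4742 -0.1518  0.063 ] [0.4925 0.2302 0.065 ]
[ 0.5194 -0.108   0.055 ]
[ 0.5127 -0.3283  0.055 ]
[ 0.4234 -0.3252  0.055 ]
[ 0.43   -0.1056  0.055 ]
```

View pics/crop0.png

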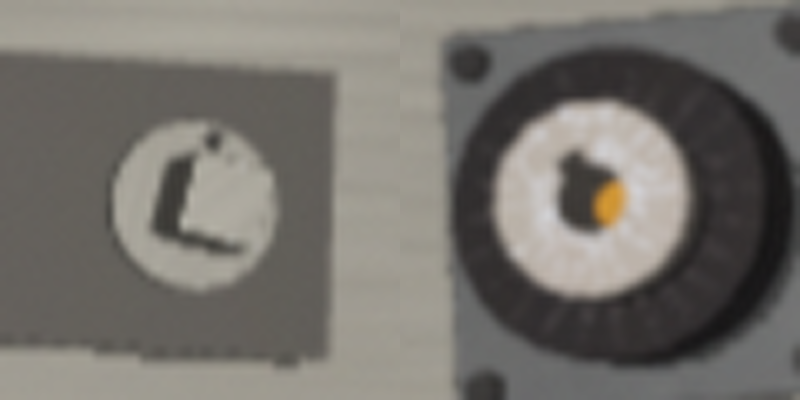

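Request:
apply_moves(
  plan=[
    [-0.048,-0.03,0,0,0,0,-1],
    [-0.048,-0.03,0,0,0,0,-1],
    [-0.048,-0.03,0,0,0,0,-1],
    [-0.048,-0.03,0,0,0,0,-1],
    [-0.048,-0.03,0,0,0,0,-1],
    [-0.048,-0.03,0,0,0,0,-1],
    [-0.048,-0.03,0,0,0,0,-1],
    [-0.048,-0.03,0,0,0,0,-1],
  ],
)

```text
t: 1.1
tcp_pos: [0.4931, 0.2289, 0.231]
tool_rot: [0.174, 0.985, -0.0, -0.0]
force: [0.0, 0.1, -0.1]
finger_gap: 1.0
gripper_force: 0.0
```

Request:
apply_moves(
  plan=[
    [0,0,0,0,0,0,-1],
    [0,0,0,0,0,0,-1],
  ],
)

```text
t: 1.35
tcp_pos: [0.4917, 0.2305, 0.2308]
tool_rot: [0.174, 0.985, -0.0, -0.001]
force: [0.6, 0.0, 0.5]
finger_gap: 0.997
gripper_force: 0.0
```

```bash
python3 - <<'E'
from h import *
np.set_printoptions(precision=4,suppress=True)
s=sense(); print(s["tcp_pos"],s["tool_rot"],s["q"])
np.save("hubpose.npy",np.r_[s["tcp_pos"],s["tool_rot"]])
im=snapshot("wrist"); save("w1.png",im)
c=cam("wrist"); p=proj(c,[.49,.23,.065])[0]; print(p)
x,y=int(p[0])-80,int(p[1])-60; print(x,y)
save("w1c.png",cv2.resize(im[y:y+120,x:x+160],(800,600),interpolation=cv2.INTER_CUBIC))
E
```

```text
[0.4917 0.2305 0.2308] [ 0.174   0.9847 -0.0001 -0.0009] [ 0.2322  0.4187  1.6382  0.0006  1.0864 -0.9891]
[318.3507 219.6244]
238 159
```

View pics/w1c.png

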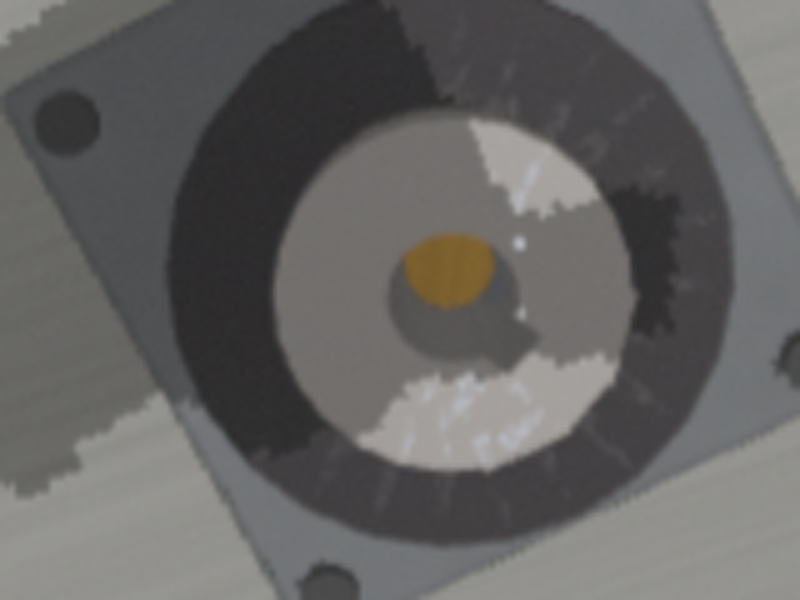

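```bash
python3 - <<'E'
from h import *
from scipy.optimize import least_squares
np.set_printoptions(precision=4,suppress=True)
c=cam("wrist")
w=lambda x,y:pix2plane(c,238+(x+.5)/5-.5,159+(y+.5)/5-.5,.065)[:2]
def fit(P):
    P=np.array([w(*p) for p in P]); f=lambda q:np.hypot(*(P-q[:2]).T)-q[2]
    r=least_squares(f,[*P.mean(0),.02]); return r.x, np.abs(r.fun).max()
face=[(273,290),(635,290),(454,108),(454,470),(330,415),(580,415)]
bore=[(389,297),(519,297),(450,362),(405,335),(410,250),(450,233),(495,248)]
b=fit(bore)[0]; print(fit(face),fit(bore))
for e in((540,335),(505,370),(522,352)):
    d=w(*e)-b[:2]; print(d,np.hypot(*d),np.arctan2(d[1],d[0]))
# stand edge direction/centre
print(pix2plane(c,238+67/5,159+123/5,.012),pix2plane(c,238+330/5,159+590/5,.012))
E
```

```text
(array([0.4909, 0.2388, 0.0306]), np.float64(0.0006753209377777653)) (array([0.4917, 0.2385, 0.0109]), np.float64(0.0003793418824642597))
[0.0111 0.0115] 0.015934717764390195 0.8032866088700716
[0.0148 0.0039] 0.015319368286055962 0.2564040856805136
[0.0128 0.0076] 0.014925291013485753 0.5369203917279871
[0.4453 0.1775 0.012 ] [0.5524 0.1915 0.012 ]
```

Request:
apply_moves(
  plan=[
    [-0.0185,-0.058,0,0,0,0,-1],
    [-0.0185,-0.058,0,0,0,0,-1],
    [-0.0185,-0.058,0,0,0,0,-1],
    [-0.0185,-0.058,0,0,0,0,-1],
    [-0.0185,-0.058,0,0,0,0,-1],
    [-0.0185,-0.058,0,0,0,0,-1],
    [-0.0185,-0.058,0,0,0,0,-1],
    [-0.0185,-0.058,0,0,0,0,-1],
  ],
)

```text
t: 2.4
tcp_pos: [0.4731, -0.256, 0.2314]
tool_rot: [0.172, 0.985, 0.0, 0.0]
force: [1.2, -0.3, 0.4]
finger_gap: 1.001
gripper_force: 0.0
```

Request:
apply_moves(
  plan=[
    [-0.0085,-0.027,0,0,0,0,-1],
    [0,0,0,0,0,0,-1],
    [0,0,0,0,0,0,-1],
  ],
)

```text
t: 2.78
tcp_pos: [0.4717, -0.2821, 0.231]
tool_rot: [0.173, 0.985, 0.001, -0.001]
force: [-0.4, 0.5, 0.5]
finger_gap: 0.998
gripper_force: 0.0
```

```bash
python3 - <<'E'
from h import *
np.set_printoptions(precision=4,suppress=True)
s=sense(); print(s["tcp_pos"],s["tool_rot"],s["q"])
im=snapshot("wrist"); save("w2.png",im)
c=cam("wrist"); p=proj(c,[.471,-.284,.075])[0]; print(p)
x,y=int(p[0])-80,int(p[1])-60; print(x,y)
save("w2c.png",cv2.resize(im[y:y+120,x:x+160],(800,600),interpolation=cv2.INTER_CUBIC))
E
```

```text
[ 0.4717 -0.2821  0.231 ] [ 0.1726  0.985   0.0008 -0.0007] [-0.7426  0.4272  1.6221  0.0006  1.0942 -1.9669]
[317.1828 223.2024]
237 163
```

View pics/w2c.png

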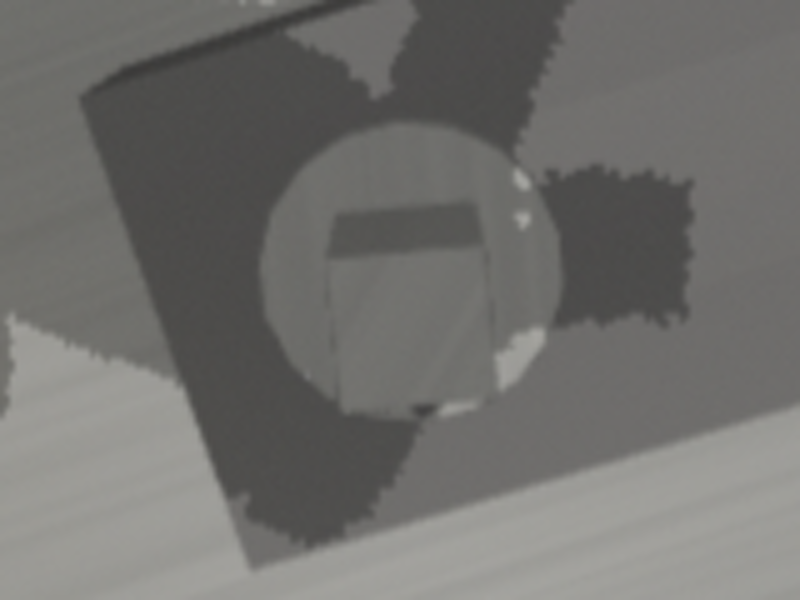

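```bash
python3 - <<'E'
from h import *
from scipy.optimize import least_squares
np.set_printoptions(precision=4,suppress=True)
c=cam("wrist")
w=lambda x,y,z:pix2plane(c,237+(x+.5)/5-.5,163+(y+.5)/5-.5,z)[:2]
C=np.array([w(*p,.103) for p in((327,260),(486,245),(499,388),(345,412))]); print(C, C.mean(0))
for i in range(4):
    d=C[(i+1)%4]-C[i]; print(np.hypot(*d),np.arctan2(d[1],d[0]))
P=np.array([w(*p,.063) for p in((260,270),(563,270),(408,122),(300,165),(510,165),(310,380))])
r=least_squares(lambda q:np.hypot(*(P-q[:2]).T)-q[2],[*P.mean(0),.02]);print(r.x,r.fun)
dw=w(425,408,.068);print(dw, dw-r.x[:2])
E
```

```text
[[ 0.4552 -0.2901]
 [ 0.461  -0.2673]
 [ 0.4823 -0.2726]
 [ 0.478  -0.2957]] [ 0.4691 -0.2814]
0.02354965078312202 1.3199161060323878
0.02194271185558795 -0.2464844568854159
0.02348616062489007 -1.7568222396471977
0.023465544625047928 2.8996328583801474
[ 0.469  -0.2821  0.0256] [-0.0002  0.0005  0.0001  0.0004 -0.0006 -0.0001]
[ 0.491  -0.2872] [ 0.0219 -0.0051]
```

Request:
apply_moves(
  plan=[
    [0.0025,-0.0006,0,0,0,-0.105,-1],
    [0,0,0.03,0,0,0,-1],
    [0,0,0.04,0,0,0,-1],
    [0,0,0.04,0,0,0,-1],
    [0,0,0.03,0,0,0,-1],
    [0,0,0.015,0,0,0,-1],
    [0,0,0.009,0,0,0,-1],
    [0,0,0,0,0,0,-1],
  ],
  force=80,
)

```text
t: 3.82
tcp_pos: [0.4694, -0.2838, 0.0675]
tool_rot: [0.121, 0.993, -0.0, 0.0]
force: [-0.0, 0.4, 1.0]
finger_gap: 1.001
gripper_force: 0.0
```

Request:
apply_moves(
  plan=[
    [0,0,0,0,0,0,1],
    [0,0,0,0,0,0,1],
    [0,0,0,0,0,0,1],
    [0,0,0,0,0,0,1],
    [0,0,0,0,0,0,1],
    [0,0,0,0,0,0,1],
  ],
  force=80,
)

```text
t: 4.58
tcp_pos: [0.4693, -0.2837, 0.068]
tool_rot: [0.122, 0.993, 0.0, 0.0]
force: [1.2, 2.0, 5.7]
finger_gap: 0.269
gripper_force: 79.5
```

Request:
apply_moves(
  plan=[
    [0,0,-0.015,0,0,0,1],
    [0,0,-0.025,0,0,0,1],
    [0,0,-0.025,0,0,0,1],
    [0,0,-0.025,0,0,0,1],
    [0,0,-0.01,0,0,0,1],
    [0,0,0,0,0,0,1],
    [0,0,0,0,0,0,1],
  ],
)

```text
t: 5.45
tcp_pos: [0.4684, -0.2835, 0.1664]
tool_rot: [0.122, 0.993, 0.001, -0.001]
force: [-0.7, -0.8, -3.6]
finger_gap: 0.273
gripper_force: 78.7
```

```bash
python3 - <<'E'
from h import *
np.set_printoptions(precision=4,suppress=True)
s=sense(); print({k:s[k] for k in("t","tcp_pos","force","ft_torque","finger_gap","gripper_force")})
R=Ro.from_quat(s["tool_rot"]).as_matrix(); print(R)
d=np.array([.4913,.2386,s["tcp_pos"][2]])-s["tcp_pos"]; print(d,R.T@d)
im=snapshot("scene"); save("s1.png",im); wr=snapshot("wrist"); 
p=proj(cam("scene"),s["tcp_pos"])[0]; x,y=[int(v) for v in p]; print(x,y)
a=cv2.resize(im[max(y-50,0):max(y-50,0)+100,x-50:x+50],(400,400),interpolation=cv2.INTER_CUBIC)
b=cv2.resize(wr[200:480,180:460],(400,400))
save("both1.png",np.hstack([a,b]))
E
```

```text
{'t': 5.45, 'tcp_pos': array([ 0.4684, -0.2835,  0.1664]), 'force': array([-0.6998, -0.8008, -3.583 ]), 'ft_torque': array([-0.0096,  0.0048, -0.0268]), 'finger_gap': 0.2734949631647535, 'gripper_force': 78.68322014808655}
[[-0.9704  0.2415 -0.0017]
 [ 0.2415  0.9704  0.0015]
 [ 0.002   0.001  -1.    ]]
[0.0229 0.5221 0.    ] [0.1039 0.5122 0.0007]
180 245
```

View pics/both1.png

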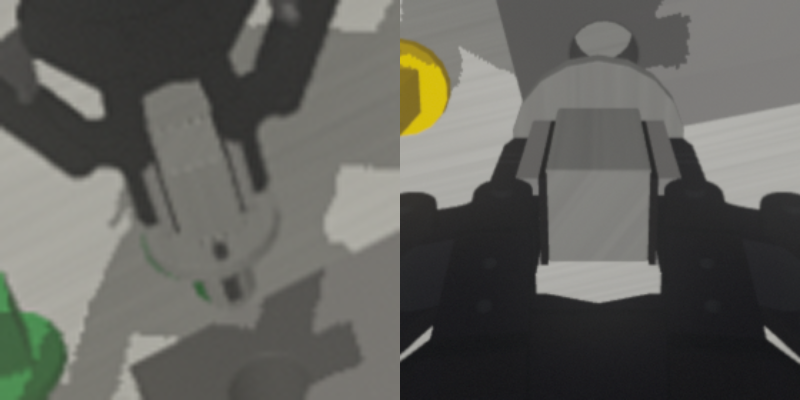

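```bash
python3 - <<'E'
from h import *
np.set_printoptions(precision=4,suppress=True)
c=calibration("wrist"); M=np.array(c["mount"]); R=M[:3,:3].T; cm=(c,R,-R@M[:3,3])
f=lambda x,y,z:pix2plane(cm,180+(x-400+.5)*.7-.5,200+(y+.5)*.7-.5,z)
print("top corners",[f(*p,-.036)for p in((548,170),(650,170),(656,262),(540,262))])
print("top far edge at flange level",f(600,57,.004),f(516,130,.004),f(684,130,.004))
E
```

```text
top corners [array([ 0.0125, -0.0122, -0.036 ]), array([ 0.0125,  0.0103, -0.036 ]), array([-0.0112,  0.0124, -0.036 ]), array([-0.0112, -0.0147, -0.036 ])]
top far edge at flange level [ 0.0274 -0.0006  0.004 ] [ 0.005  -0.0255  0.004 ] [0.005  0.0244 0.004 ]
```

Request:
apply_moves(
  plan=[
    [0.01,0.059,0,0,0,-0.1,1],
    [0.01,0.059,0,0,0,-0.1,1],
    [0.01,0.059,0,0,0,-0.1,1],
  ],
)

```text
t: 5.92
tcp_pos: [0.4648, -0.1037, 0.1667]
tool_rot: [-0.029, 1.0, 0.0, -0.0]
force: [1.0, 0.4, -3.3]
finger_gap: 0.268
gripper_force: 79.5
```

Request:
apply_moves(
  plan=[
    [-0.0079,0.0568,0,0,0,0,1],
    [-0.0079,0.0568,0,0,0,0,1],
    [-0.0079,0.0568,0,0,0,0,1],
    [-0.0079,0.0568,0,0,0,0,1],
    [-0.0079,0.0568,0,0,0,0,1],
    [-0.0079,0.0568,0,0,0,0,1],
    [0,0,0,0,0,-0.1,1],
    [0,0,0,0,0,-0.1,1],
  ],
)

```text
t: 6.92
tcp_pos: [0.4922, 0.2388, 0.1663]
tool_rot: [-0.131, 0.991, -0.0, -0.001]
force: [-0.4, -0.3, -3.6]
finger_gap: 0.27
gripper_force: 80.2
```

Request:
apply_moves(
  plan=[
    [0,0,0,0,0,-0.1,1],
    [0,0,0,0,0,-0.1,1],
    [0,0,0.02,0,0,-0.07,1],
    [0,0,0,0,0,0,1],
    [0,0,0,0,0,0,1],
  ],
)

```text
t: 7.55
tcp_pos: [0.493, 0.2377, 0.1472]
tool_rot: [-0.26, 0.966, 0.0, -0.0]
force: [0.4, -0.1, -3.4]
finger_gap: 0.269
gripper_force: 80.1
```

```bash
cat > st.py <<'E'
from h import *
np.set_printoptions(precision=4,suppress=True)
s=sense(); R=Ro.from_quat(s["tool_rot"]).as_matrix()
sh=s["tcp_pos"]+R@[.0007,0,0]
d=np.array([.4915,.2392,sh[2]])-sh
print("t",s["t"],"tcp",s["tcp_pos"],"F",s["force"],"M",s["ft_torque"],"shaft yaw",np.arctan2(R[1,1],R[0,1])-np.pi/2,"tilt",R[:,2],"todo tool",R.T@d,"nose z",s["tcp_pos"][2]-.0525,"gap",s["finger_gap"])
E
python3 st.py; python3 - <<'E'
from h import *
im=snapshot("wrist"); save("w3.png",im[100:480,120:520])
E
```

```text
t 7.55 tcp [0.493  0.2377 0.1472] F [ 0.3569 -0.1448 -3.4387] M [ 0.0014 -0.0245  0.0112] shaft yaw 0.5251879732439138 tilt [-0.0005 -0.0001 -1.    ] todo tool [-0.0001  0.002   0.    ] nose z 0.09466571290951267 gap 0.26936955862128636
```

View pics/w3.png

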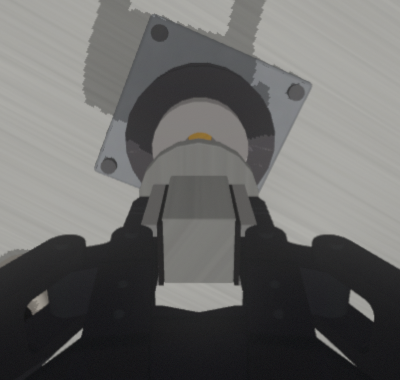

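```bash
python3 - <<'E'
from h import *
im=cv2.imread("pics/w3.png",0).astype(float)
im=cv2.GaussianBlur(im,(0,0),1)
for r in (115,120,125,130,135):
    g=np.diff(im[r]); 
    l=np.argmax(g[140:175])+140.5; rr=np.argmin(g[225:262])+225.5; print(r,l,rr,(l+rr)/2)
for r in (230,250,270): 
    g=np.diff(im[r]);print(r,[(i,round(g[i],0)) for i in range(145,255) if abs(g[i])>8])
c=cam("wrist"); print(proj(c,[[.4915,.2392,.065],[.4913,.2386,.065]])-[120,100])
E
```

```text
115 163.5 235.5 199.5
120 160.5 238.5 199.5
125 157.5 241.5 199.5
130 154.5 244.5 199.5
135 153.5 246.5 200.0
230 [(149, np.float64(8.0)), (150, np.float64(17.0)), (151, np.float64(22.0)), (152, np.float64(17.0)), (155, np.float64(-16.0)), (156, np.float64(-26.0)), (157, np.float64(-19.0)), (161, np.float64(21.0)), (162, np.float64(27.0)), (163, np.float64(17.0)), (233, np.float64(-19.0)), (234, np.float64(-27.0)), (235, np.float64(-17.0)), (238, np.float64(10.0)), (239, np.float64(21.0)), (240, np.float64(23.0)), (241, np.float64(13.0)), (243, np.float64(-8.0)), (244, np.float64(-18.0)), (245, np.float64(-21.0)), (246, np.float64(-15.0))]
250 [(161, np.float64(11.0)), (162, np.float64(23.0)), (163, np.float64(23.0)), (164, np.float64(12.0)), (232, np.float64(-15.0)), (233, np.float64(-24.0)), (234, np.float64(-21.0)), (235, np.float64(-9.0))]
270 [(162, np.float64(18.0)), (163, np.float64(27.0)), (164, np.float64(21.0)), (231, np.float64(-10.0)), (232, np.float64(-21.0)), (233, np.float64(-25.0)), (234, np.float64(-15.0))]
[[202.45712096 148.58513836]
 [201.793257   147.86287181]]
```

Request:
apply_moves(
  plan=[
    [0,0.001,0.015,0,0,0,1],
    [0,0,0.015,0,0,0,1],
    [0,0,0.004,0,0,0,1],
    [0,0,0.004,0,0,0,1],
    [0,0,0,0,0,0,1],
  ],
)

```text
t: 8.22
tcp_pos: [0.4924, 0.2386, 0.109]
tool_rot: [-0.26, 0.966, -0.0, -0.0]
force: [0.5, -0.6, -3.3]
finger_gap: 0.263
gripper_force: 80.2
```

```bash
python3 st.py
```

```text
t 8.225 tcp [0.4924 0.2386 0.109 ] F [ 0.499  -0.5781 -3.3298] M [ 0.0058  0.0226 -0.0232] shaft yaw 0.526153978338856 tilt [-0.0006 -0.0002 -1.    ] todo tool [-0.0003  0.001  -0.    ] nose z 0.056512135240833795 gap 0.2632498625232733
```

Request:
apply_moves(
  plan=[
    [0,0,0.003,0,0,0,1],
    [0,0,0.003,0,0,0,1],
    [0,0,0.002,0,0,0,1],
    [0,0,0,0,0,0,1],
  ],
)

```text
t: 8.72
tcp_pos: [0.4924, 0.2386, 0.1011]
tool_rot: [-0.26, 0.966, 0.0, -0.0]
force: [0.4, 0.2, -3.7]
finger_gap: 0.269
gripper_force: 80.2
```

```bash
python3 st.py
```

```text
t 8.725 tcp [0.4924 0.2386 0.1011] F [ 0.3713  0.1596 -3.7296] M [ 0.0298 -0.0336  0.0096] shaft yaw 0.5262029751650417 tilt [-0.0004 -0.0001 -1.    ] todo tool [-0.0003  0.001  -0.    ] nose z 0.04863867306151632 gap 0.2690327642004218
```

Request:
apply_moves(
  plan=[
    [0,0,0.003,0,0,0,1],
    [0,0,0.003,0,0,0,1],
    [0,0,0.003,0,0,0,1],
    [0,0,0.002,0,0,0,1],
    [0,0,0,0,0,0,1],
  ],
)

```text
t: 9.35
tcp_pos: [0.4924, 0.2386, 0.0901]
tool_rot: [-0.26, 0.966, -0.0, -0.0]
force: [0.2, -0.2, -3.7]
finger_gap: 0.267
gripper_force: 80.2
```

```bash
python3 st.py
```

```text
t 9.35 tcp [0.4924 0.2386 0.0901] F [ 0.1983 -0.1773 -3.7053] M [-0.0203  0.0209 -0.0051] shaft yaw 0.5261824526210104 tilt [-0.0004 -0.0001 -1.    ] todo tool [-0.0002  0.001  -0.    ] nose z 0.037582388922495734 gap 0.2673444082261697
```

Free fit with the key in the keyway. Now down against the ejector to the face; home should be at TCP z ≈ 0.0775.

Request:
apply_moves(
  plan=[
    [0,0,0.003,0,0,0,1],
    [0,0,0.003,0,0,0,1],
    [0,0,0.003,0,0,0,1],
    [0,0,0.002,0,0,0,1],
    [0,0,0,0,0,0,1],
  ],
)

```text
t: 9.98
tcp_pos: [0.4929, 0.2387, 0.0799]
tool_rot: [-0.26, 0.966, 0.0, 0.001]
force: [-2.0, 0.4, 6.4]
finger_gap: 0.269
gripper_force: 81.3
```

```bash
python3 st.py
```

```text
t 9.975 tcp [0.4929 0.2387 0.0799] F [-2.0399  0.368   6.3872] M [-0.0877  0.28    0.0294] shaft yaw 0.5261644037002666 tilt [ 0.001   0.0003 -1.    ] todo tool [ 0.0003  0.0011 -0.    ] nose z 0.02743321984926963 gap 0.2693209368730429
```

Request:
apply_moves(
  plan=[
    [0,0,0.001,0,0,0,1],
    [0,0,0.001,0,0,0,1],
    [0,0,0,0,0,0,1],
  ],
)

```text
t: 10.35
tcp_pos: [0.4929, 0.2387, 0.0782]
tool_rot: [-0.26, 0.966, -0.0, 0.001]
force: [-1.7, -0.3, 6.6]
finger_gap: 0.271
gripper_force: 81.4
```

Request:
apply_moves(
  plan=[
    [0,0,0.001,0,0,0,1],
    [0,0,0,0,0,0,1],
  ],
)

```text
t: 10.6
tcp_pos: [0.4929, 0.2388, 0.078]
tool_rot: [-0.26, 0.966, -0.0, 0.001]
force: [-3.3, -0.4, 11.7]
finger_gap: 0.271
gripper_force: 82.8
```

```bash
python3 st.py
```

```text
t 10.6 tcp [0.4929 0.2388 0.078 ] F [-3.3149 -0.4235 11.6511] M [-0.151   0.5519 -0.0311] shaft yaw 0.5263426688231467 tilt [ 0.0016  0.0004 -1.    ] todo tool [ 0.0003  0.0011 -0.    ] nose z 0.02548211385914078 gap 0.2707031266323477
```

Force jumps at z ≈ 0.078: flange reaching the face. Press a little more firmly.

Request:
apply_moves(
  plan=[
    [0,0,0.001,0,0,0,1],
    [0,0,0.001,0,0,0,1],
    [0,0,0,0,0,0,1],
    [0,0,0,0,0,0,1],
  ],
)

```text
t: 11.1
tcp_pos: [0.4929, 0.2388, 0.0779]
tool_rot: [-0.26, 0.966, -0.0, 0.001]
force: [-5.3, -2.2, 26.5]
finger_gap: 0.265
gripper_force: 84.7
```

```bash
python3 st.py; python3 - <<'E'
from h import *
s=snapshot("scene"); x,y=[int(v) for v in proj(cam("scene"),[.492,.239,.065])[0]]; print(x,y)
save("s9.png",cv2.resize(s[y-45:y+45,x-60:x+60],(800,600),interpolation=cv2.INTER_CUBIC))
E
```

```text
t 11.1 tcp [0.4929 0.2388 0.0779] F [-5.2802 -2.1977 26.459 ] M [-0.2322  1.1107 -0.0102] shaft yaw 0.5263987976861442 tilt [ 0.0023  0.0005 -1.    ] todo tool [ 0.0003  0.0011 -0.    ] nose z 0.02542906017209518 gap 0.26524216235646936
424 169
```

View pics/s9.png

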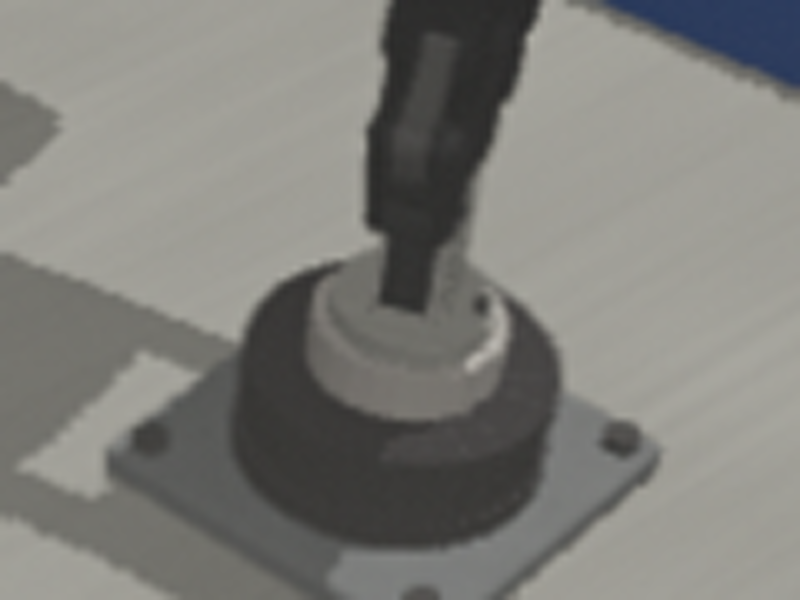

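The picture shows the flange seated flush on the boss face with no gap, around (410,320), and the dowel on the keyway side at (482,303). Height stopped changing while force rose to 26 N, so the shaft is home.

```bash
python3 -c "
from station import *
print(sign_off())"
```

```text
the job is handed in; nothing more can be done
None
```

I handed the job in with the keyed shaft fully home in the hub, its key in the keyway, still gripped at about 85 N and pressed down with about 26 N at 11.1 s; sign-off returned no verdict.

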